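# Sleeve the drain stub and light it with the torch

### The arm

A 6-joint arm with a two-finger parallel gripper is mounted at the origin on the work surface. World frame = base frame: x ahead of the robot, y to its left, z up, the work surface at z = 0. Lengths are in mm, angles in rad, forces in N, time in s.
With the tool pointing down it reaches from about 350 to 775 mm from the base axis. Payload 7.3 kg.
Tool frame: the origin (TCP) lies at the centre of the arm's flange, where the gripper is bolted on; the fingertips stand 178 mm ahead of it and the grasp point (between the pads) lies 159 mm ahead of it; z points along the fingers, y is the direction in which the jaws open and shut (so a half turn about z gives the same grasp; the last joint's range is limited). The gripper opens to 92 mm and grips with 3 to 60 N. Pads are 19 mm wide; open, the fingers measure 130 mm over their backs; the gripper's body (75 mm by 190 mm) begins 47 mm behind the grasp point.
Start: joints at [-1.371, 0.342, 1.524, -0, 1.275, -0.146], TCP at [177.968, -493.918, 404.741] pointing down, gripper open.
Joint ranges: [-2.53, 2.53], [-0.77, 2.02], [0.04, 2.7], [-1, 4.14], [0.28, 2.66], [-3.11, 3.11]. Speed limits (rad/s): [2.57, 2.57, 3.14, 3.14, 3.14, 3.14].

### API

Orientations are given as [roll, pitch, yaw] about the fixed x, y, z axes, in that order (R = Rz(yaw) Ry(pitch) Rx(roll)).
In Python, from plant import get_obs, capture, close_job gives the robot as it stands. The module is installed in compiled form; this text tells all that it offers.
- The arm moves only by the shell command python3 -m pendant 'ROWS'. ROWS is JSON, a list of rows, each a list of 3 entries, a list of its own where there are three numbers: the shift along the tool's x, y, z in m, then the turn, a rotation vector about the tool's x, y, z in rad, then the finger opening in m, from 0 to 0.0918. In form: [[[tx, ty, tz], [wx, wy, wz], fingers], ...]. A call has 1 to 10 rows; each row is the pose to reach, as a shift and turn from the pose commanded when the call began, along the tool's axes at that moment; what a row does not reach only later rows make up. A row lasts 1/12 s, in which the tool goes at most 41.7 mm and 7.16 degrees, less where a joint would pass 70% of its speed; a pose out of reach is approached as far as the arm can. A call with a gripper value outside its range is refused whole. The fingers move at their own pace and stop on an object; the grip force is fixed at half the most. Time passes only in rows, so rows that repeat a pose let the fingers close. It gives the time, the measured TCP pose, the force and the opening at its end, in the units of the state.
- get_obs(): the state, without advancing time (a new reading comes with each control period).
- capture(name): name is "scene" or "top" or "wrist"; returns a dict with "color" (400x640x3 uint8, red, green, blue), "mtx" (3x3 intrinsics, pixels), "rvec" (rotation vector, rad) and "tvec" (3), from world to camera coordinates, as OpenCV has them. Camera axes: x right, y down, z forward; pixel columns grow to the right and rows downward; lengths in mm; the calibration is good to about 2 mm. A picture is of the moment at which its call begins. There is no depth.
- close_job(): hands the job in, once; it reports no verdict.
The state is a dict: "time": time; "joint_positions": joint angles; "dq": joint speeds; "tau": joint torques, N m; "tool_pos": TCP position; "tcp_rot": TCP orientation; "contact_force": force on the tool from outside, world axes, zero at the start; "moment": the same for the moment, N m; "grip_width": finger opening in mm.
Only numpy, scipy, OpenCV 4.12 (cv2) and the standard library are available. Lean on these libraries where they do the work, as an engineer would, in place of code of your own. Each camera call takes 0.05 s, during which the arm holds its last target. There are 200 camera calls.

### The job

Stand the loose pipe sleeve on the upright drain stub and push it fully home on the stub's shoulder, without letting it drop, then let go of it. Then draw the lit torch up out of its holder, tip it to about halfway between upright and level, and hold it up in the gripper, lens downwards, aimed at the sleeve from about 12 cm away and touching nothing else, so that the joint can be checked; the program finishes while still holding the torch like this. Leave the other loose things where they are.

Things in the scene. Friction and masses are not known exactly. Their poses are not given: they have to be found in the camera images.
- stub: Fixed upright grey plastic drain stub. Origin: centre of its underside on the tile, z up. Round flange 80 mm across, 8 mm high; on it a collar 54 mm across whose flat top (the shoulder) is 30 mm above the tile; from the shoulder a spigot 32 mm in diameter rises to 75 mm above the tile, its top 6 mm tapered to 24 mm across.
- stub_home (a point): Point on the stub's axis 65 mm above the tile (35 mm above the shoulder): where the sleeve's mid point lies when it is fully home.
- sleeve: Loose plain grey rigid pipe sleeve (open tube) standing on end: 44 mm outside, 36 mm inside, 70 mm long, about 60 g, the same both ways up. It slides over the spigot with 2 mm clearance all round, without resistance. Origin: centre of its lower end, z along the tube, up.
- sleeve_mid (a point): Centre of the sleeve, on its axis 35 mm above its lower end.
- holder: Fixed grey plastic cup, the torch's holder: round, 62 to 66 mm across outside, about 54 mm inside, 85 mm high, inner floor 5 mm above the tile, open at the top, on a round foot 74 mm across, 4 mm high. Origin: centre of its underside.
- torch: Loose aluminium torch, 160 mm long, about 150 g, standing lens down in the holder with its tail 75 to 80 mm above the rim. Origin: centre of the lens face; its z axis runs from the lens to the tail (up at the start), so the beam goes along -z. Head 42 mm across for the first 30 mm from the lens, tapering to 30 mm at 42 mm; from there a plain barrel 30 mm across to the tail.
- torch_tail (a point): Centre of the torch's tail face, 160 mm from the lens along the torch's z axis.
- slip_nut: Bystander: loose white flat ring, 52 mm across, 18 mm high. Origin: centre of its underside.
- plug: Bystander: loose black rubber sink plug, 48 mm across, 18 mm high. Origin: centre of its underside.
- pad_tray: Bystander: loose aluminium tray 90 by 130 mm, 22 mm high, with a grey scouring pad. Origin: centre of its underside.
- wrench: Bystander: loose grey pipe wrench lying flat, about 220 mm long along its x axis, 22 mm high. Origin: on the tile near the middle of its length.
Not all that is in view belongs to the job. Leave any purple or red look-alike of the holder alone.

How it is judged:
By the outcome, as a careful person would: the job done as asked, in the order asked, and still so for the second after the job is handed in, while the arm keeps its last pose, push and grip.
It also fails if it takes over 61 s, if anything falls off the work surface, if the arm or the gripper's body presses on something with over 40 N, if the wrist force passes 120 N, or if a joint passes its speed limit or range.

## Working session

There is one attempt and no reset: what is moved stays moved. The work goes in short steps, Python scripts to look and compute and a shell command to move; the robot and the scene stay as the last step left them, time stands still between calls to the robot, and variables do not carry over. Pictures are saved under pics/ and viewed, about 8 in all and at most 12, crops included, and the job is handed in when it is done.

```bash
mkdir -p pics; cat > h.py <<'E'
import numpy as np, cv2
from plant import get_obs, capture
from scipy.spatial.transform import Rotation as Ro
def cap(n,f=None):
    c=capture(n)
    if f: cv2.imwrite('pics/'+f,cv2.cvtColor(c['color'],cv2.COLOR_RGB2BGR)); np.savez('pics/'+f+'.npz',**c)
    return c
def ray(c,u,v):
    R=cv2.Rodrigues(np.array(c['rvec'],float))[0];t=np.array(c['tvec'],float).ravel()
    d=R.T@np.linalg.inv(c['mtx'])@np.array([u,v,1.]);return -R.T@t,d/np.linalg.norm(d)
def onz(c,u,v,z):
    o,d=ray(c,u,v);return o+d*(z-o[2])/d[2]
def proj(c,P):
    return cv2.projectPoints(np.array(P,float).reshape(-1,3),np.array(c['rvec'],float),np.array(c['tvec'],float),np.array(c['mtx'],float),None)[0].reshape(-1,2)
def tool(): 
    o=get_obs();return np.array(o['tool_pos']),Ro.from_euler('xyz',o['tcp_rot'])
E
python3 - <<'E'
from h import *
a=cap('scene','s1.png');b=cap('top','t1.png')
for c in(a,b):print(c['mtx'],ray(c,320,200))
o=get_obs();print(o)
E
```

```text
[[472.15402383   0.         321.15712235]
 [  0.         472.15402383 197.44375889]
 [  0.           0.           1.        ]] (array([1141.51688188,  736.53552919,  783.69317292]), array([-0.50462958, -0.62487898, -0.59571407]))
[[438.86993843   0.         319.44305236]
 [  0.         438.86993843 200.85694305]
 [  0.           0.           1.        ]] (array([ 390.22888136,   33.60053881, 1131.08277953]), array([ 0.19967685, -0.01770081, -0.97970191]))
{'time': 0.1, 'joint_positions': array([-1.37098793e+00,  3.42639509e-01,  1.52490833e+00, -4.33811502e-05,
        1.27541643e+00, -1.46007813e-01]), 'dq': array([ 0.00119912, -0.00330684, -0.00164346,  0.00053548,  0.00069675,
       -0.00035271]), 'tau': array([ 1.71360960e-03, -4.32003808e+01, -2.44692975e+01,  7.20016309e-02,
        5.25605085e-02, -3.66943323e-05]), 'tool_pos': array([ 177.94357526, -493.79470915,  404.1259214 ]), 'tcp_rot': array([-3.14022960e+00, -1.58512335e-04,  3.45828757e-01]), 'contact_force': array([-0.05285072, -1.06246856, -0.19092109]), 'moment': array([0.01052763, 0.03705525, 0.00168417]), 'grip_width': 91.58545927699639}
```

View pics/s1.png

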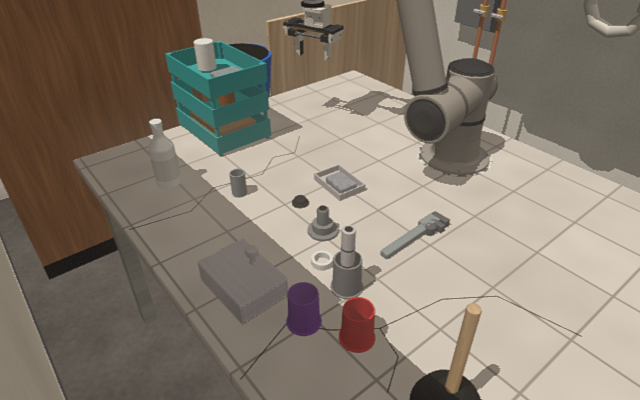

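View pics/t1.png

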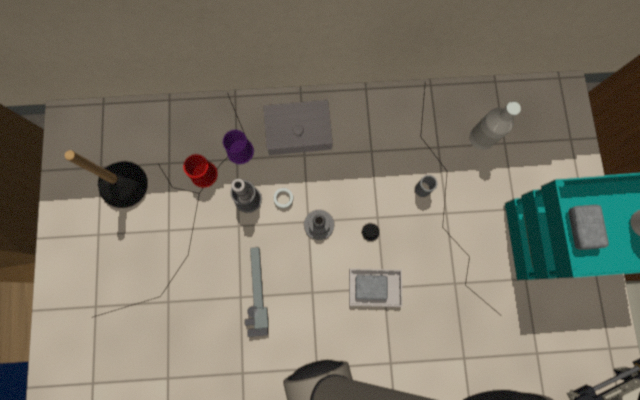

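The scene shows the sleeve at (238,183), the stub at (322,222) and the torch in its holder at (348,260). In the top view they are at (426,186), (319,225) and (240,188). The red and purple cups sit near the holder.

```bash
python3 - <<'E'
from h import *
s=dict(np.load('pics/s1.png.npz'));t=dict(np.load('pics/t1.png.npz'))
print('sleeve top',onz(t,428,182,70),onz(s,238,173,70))
print('stub spigot top',onz(t,319,216,75),onz(s,322,209,75))
print('stub flange',onz(t,319,226,4),onz(s,323,231,4))
print('torch tail',onz(t,237,185,165),onz(s,348,230,165))
print('holder rim',onz(s,347,258,85))
im=cv2.imread('pics/t1.png')
x=lambda u,v,w,h,k:cv2.resize(im[v-h:v+h,u-w:u+w],None,fx=k,fy=k,interpolation=cv2.INTER_CUBIC)
r=np.hstack([x(c[0],c[1],25,30,5) for c in((426,186),(319,225),(245,195))])
cv2.imwrite('pics/c1.png',r)
E
```

```text
sleeve top [ 635.36692411 -256.97722471   70.        ] [ 632.93207323 -251.91369476   70.        ]
stub spigot top [565.8870984   19.48083144  75.        ] [560.76555479  25.07093375  75.        ]
stub flange [551.50391925  20.18571831   4.        ] [558.60869701  26.3686323    4.        ]
torch tail [633.39289292 201.23712857 165.        ] [637.81695841 202.66285254 165.        ]
holder rim [635.82296087 201.05353713  85.        ]
```

View pics/c1.png

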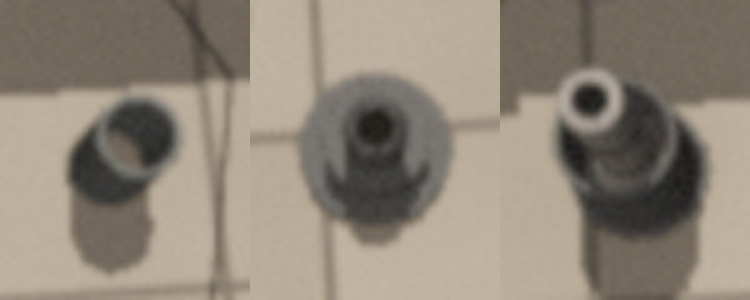

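The crops show the sleeve's top rim at about (428.4,183.6), the stub top at (319,220.4) and the torch tail at (238,184.6). That puts the sleeve at about (632,-256) and the stub at about (556,21). I'll go above the sleeve by a waypoint that stays clear of the crate.

```bash
cat >> h.py <<'E'
def rel(P,rpy):
    "shift (m) and rotvec to reach TCP P (mm) with rpy, in the current tool frame"
    p,R=tool();return np.round(R.inv().apply(np.array(P)-p)/1000,4),np.round((R.inv()*Ro.from_euler('xyz',rpy)).as_rotvec(),3)
E
python3 - <<'E'
from h import *
t=dict(np.load('pics/t1.png.npz'))
print(onz(t,428.4,183.6,70),onz(t,319,220.4,75),onz(t,319,224.6,8),onz(t,238,184.6,165),onz(t,508,200,150))
print(rel([400,-255,409],[np.pi,0,0]));print(rel([633,-256,409],[np.pi,0,0]))
E
```

```text
[ 631.22652124 -257.51168562   70.        ] [555.06069163  20.16455445  75.        ] [554.57116442  20.00347416   8.        ] [634.18209481 198.95765579 165.        ] [ 563.35563742 -412.99092779  150.        ]
(array([ 0.2899, -0.1494, -0.0046]), array([-0.001,  0.   ,  0.346]))
(array([ 0.5087, -0.0695, -0.0047]), array([-0.001,  0.   ,  0.346]))
```

```bash
python3 -m pendant '[[[0.035,-0.018,-0.005],[0,0,0.05],0.0918],[[0.07,-0.036,-0.005],[0,0,0.1],0.0918],[[0.105,-0.054,-0.005],[0,0,0.15],0.0918],[[0.14,-0.072,-0.005],[0,0,0.2],0.0918],[[0.175,-0.09,-0.005],[0,0,0.25],0.0918],[[0.21,-0.108,-0.005],[0,0,0.3],0.0918],[[0.245,-0.126,-0.005],[0,0,0.346],0.0918],[[0.275,-0.143,-0.005],[0,0,0.346],0.0918],[[0.29,-0.149,-0.005],[0,0,0.346],0.0918],[[0.29,-0.149,-0.005],[0,0,0.346],0.0918]]'
python3 -m pendant '[[[0.03,0,0],[0,0,0],0.0918],[[0.07,0,0],[0,0,0],0.0918],[[0.105,0,0],[0,0,0],0.0918],[[0.14,0,0],[0,0,0],0.0918],[[0.175,0,0],[0,0,0],0.0918],[[0.2,0,0],[0,0,0],0.0918],[[0.212,0,0],[0,0,0],0.0918],[[0.212,0,0],[0,0,0],0.0918],[[0.212,0,0],[0,0,0],0.0918]]'
python3 -c "
from h import *
cap('wrist','w1.png');print(get_obs());c=cap('wrist');print(ray(c,320,200),proj(c,[632,-257,70]))"
```

```text
time: 0.93
tool_pos: [402.0, -253.0, 409.5]
tcp_rot: [-3.141, -0.0, 0.004]
contact_force: [-0.1, 0.4, -0.2]
grip_width: 91.7
time: 1.68
tool_pos: [612.0, -256.4, 408.5]
tcp_rot: [-3.141, 0.002, -0.0]
contact_force: [0.0, 0.1, 0.4]
grip_width: 92.0
{'time': 1.7333, 'joint_positions': array([-5.12293466e-01,  6.03489872e-01,  1.08440232e+00, -5.66822797e-04,
        1.45529904e+00,  1.05947042e+00]), 'dq': array([-0.00380286, -0.02157065,  0.01163111,  0.00301258, -0.00091426,
        0.00289736]), 'tau': array([ 4.73434087e-01, -5.68330407e+01, -2.64011317e+01,  1.09771967e-01,
       -8.61355592e-02,  2.55836994e-04]), 'tool_pos': array([ 611.48105486, -256.31869958,  409.07440925]), 'tcp_rot': array([-3.14130134e+00,  1.66959893e-03, -9.01547322e-04]), 'contact_force': array([0.25373213, 0.32165189, 0.09146402]), 'moment': array([-0.04169395,  0.05846616, -0.00636189]), 'grip_width': 91.7610476711556}
(array([ 685.65813977, -256.03127726,  388.98505273]), array([-0.28743683,  0.01745967, -0.95764045])) [[326.17832217 161.78817104]]
```

View pics/w1.png

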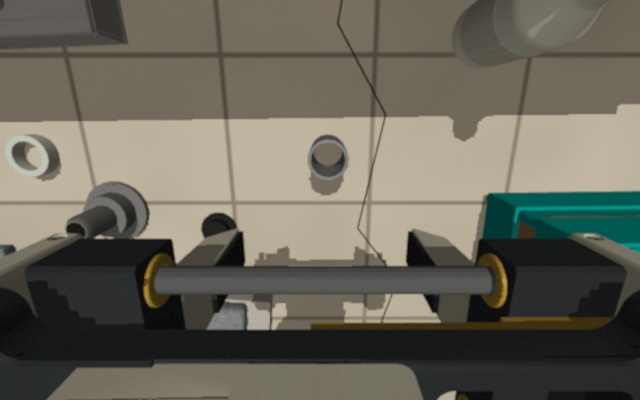

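The wrist view has the sleeve rim at about (328,158). The stub is at the left, with the plug and the nut nearby.

```bash
python3 -c "
from h import *
c=dict(np.load('pics/w1.png.npz'));p=onz(c,327.8,158.5,70);print(p);print(rel([p[0],p[1],159+50],[np.pi,0,0]))"
```

```text
[ 635.94612449 -258.67046315   70.        ]
(array([0.0249, 0.0024, 0.2005]), array([-0.   ,  0.001, -0.001]))
```

```bash
python3 -m pendant '[[[0.023,0.002,0.03],[0,0,0],0.0918],[[0.023,0.002,0.065],[0,0,0],0.0918],[[0.023,0.002,0.1],[0,0,0],0.0918],[[0.023,0.002,0.13],[0,0,0],0.0918],[[0.023,0.002,0.16],[0,0,0],0.0918],[[0.023,0.002,0.18],[0,0,0],0.0918],[[0.023,0.002,0.195],[0,0,0],0.0918],[[0.023,0.002,0.2],[0,0,0],0.0918],[[0.023,0.002,0.2],[0,0,0],0.0918]]'
python3 -m pendant '[[[0,0,0],[0,0,0],0.05],[[0,0,0],[0,0,0],0.05],[[0,0,0],[0,0,0],0.05],[[0,0,0],[0,0,0],0.035],[[0,0,0],[0,0,0],0.035],[[0,0,0],[0,0,0],0.035],[[0,0,0],[0,0,0],0.035],[[0,0,0],[0,0,0],0.035]]'
python3 -m pendant '[[[0,0,-0.01],[0,0,0],0.035],[[0,0,-0.03],[0,0,0],0.035],[[0,0,-0.06],[0,0,0],0.035],[[0,0,-0.09],[0,0,0],0.035],[[0,0,-0.12],[0,0,0],0.035],[[0,0,-0.13],[0,0,0],0.035],[[0,0,-0.13],[0,0,0],0.035]]'
python3 -c "
from h import *
print(rel([555,20,339],[np.pi,0,0]))"
```

```text
time: 2.53
tool_pos: [634.2, -257.9, 208.9]
tcp_rot: [-3.141, 0.002, -0.001]
contact_force: [-0.3, -0.2, -0.8]
grip_width: 91.5
time: 3.2
tool_pos: [635.3, -257.6, 209.8]
tcp_rot: [3.141, -0.0, -0.0]
contact_force: [0.1, -0.4, 1.0]
grip_width: 43.1
time: 3.78
tool_pos: [635.7, -257.6, 343.9]
tcp_rot: [3.138, -0.006, -0.0]
contact_force: [0.7, 0.3, -0.6]
grip_width: 42.5
(array([-0.0807, -0.2776,  0.0034]), array([ 0.003, -0.006, -0.   ]))
```

```bash
python3 -m pendant '[[[-0.015,-0.03,0],[0,0,0],0.035],[[-0.035,-0.065,0],[0,0,0],0.035],[[-0.055,-0.1,0],[0,0,0],0.035],[[-0.07,-0.135,0],[0,0,0],0.035],[[-0.09,-0.17,0],[0,0,0],0.035],[[-0.1,-0.205,0],[0,0,0],0.035],[[-0.12,-0.24,0],[0,0,0],0.035],[[-0.13,-0.265,0],[0,0,0],0.035],[[-0.135,-0.278,0],[0,0,0],0.035],[[-0.135,-0.278,0],[0,0,0],0.035]]'
python3 -m pendant '[[[0,0,0],[0,0,0],0.035],[[0,0,0],[0,0,0],0.035]]'
python3 -c "
from h import *
c=cap('wrist','w2.png');print(get_obs()['tool_pos'],get_obs()['tcp_rot']);print(proj(c,[[555,20,75],[555,20,8]]))"
```

```text
time: 4.62
tool_pos: [499.0, 22.8, 338.5]
tcp_rot: [-3.141, 0.003, 0.003]
contact_force: [0.1, -0.2, 0.0]
grip_width: 42.5
time: 4.78
tool_pos: [500.9, 19.7, 339.1]
tcp_rot: [3.141, 0.0, -0.001]
contact_force: [-0.5, -0.2, -0.6]
grip_width: 42.6
[500.95090158  19.39399459 339.19547686] [ 3.14116748e+00  3.31891706e-04 -1.43165054e-03]
[[324.87958661 135.79898179]
 [324.88850189 130.19103132]]
```

View pics/w2.png

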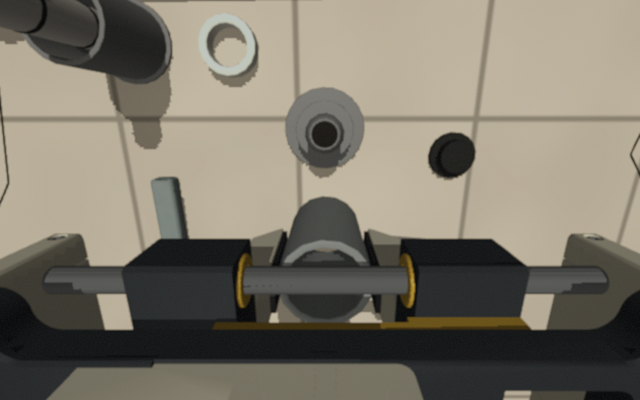

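The stub's spigot top is at about (323.5,134), and the sleeve is held at about (327,270). I'll enlarge the sleeve to check its offset in the hand.

```bash
python3 -c "
from h import *
c=dict(np.load('pics/w2.png.npz'));print(onz(c,323.8,134,75),onz(c,325,129,8))
im=c['color'][:,:,::-1]
p=get_obs()['tool_pos']
for zz in (130,200):
  for dx in(-4,0,4):
    a=np.linspace(0,6.28,100);print(zz,dx,proj(c,[[p[0]+dx+22,p[1],zz],[p[0]+dx-22,p[1],zz],[p[0]+dx,p[1]+22,zz],[p[0]+dx,p[1]-22,zz]]).round(1).tolist())
cv2.imwrite('pics/c2.png',cv2.resize(im[95:330,250:400].copy(),None,fx=2.5,fy=2.5,interpolation=cv2.INTER_CUBIC))"
```

```text
[556.39482898  20.84780307  75.        ] [556.16460668  19.88671171   8.        ]
130 -4 [[325.9, 199.5], [325.9, 260.8], [293.0, 231.1], [358.9, 231.0]]
130 0 [[325.9, 193.5], [325.9, 255.5], [292.8, 225.5], [359.0, 225.4]]
130 4 [[325.9, 187.5], [325.9, 250.2], [292.6, 219.8], [359.2, 219.7]]
200 -4 [[326.4, 246.1], [326.4, 332.5], [277.2, 291.3], [375.6, 291.2]]
200 0 [[326.4, 237.5], [326.4, 325.2], [276.8, 283.4], [376.0, 283.3]]
200 4 [[326.4, 228.7], [326.4, 317.9], [276.4, 275.4], [376.4, 275.2]]
```

View pics/c2.png

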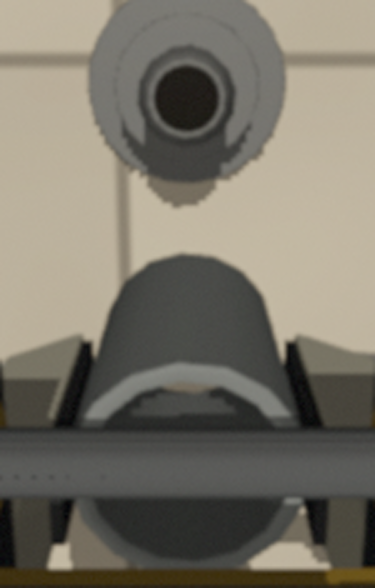

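```bash
python3 -m pendant '[[[0.02,-0.001,0],[0,0,0],0.035],[[0.045,-0.001,0],[0,0,0],0.035],[[0.056,-0.001,0],[0,0,0],0.035],[[0.056,-0.001,0.015],[0,0,0],0.035],[[0.056,-0.001,0.03],[0,0,0],0.035],[[0.056,-0.001,0.04],[0,0,0],0.035],[[0.056,-0.001,0.045],[0,0,0],0.035],[[0.056,-0.001,0.045],[0,0,0],0.035],[[0.056,-0.001,0.045],[0,0,0],0.035]]'
python3 -c "
from h import *
print(get_obs()['tool_pos'],get_obs()['contact_force']);c=cap('scene','s2.png');t=cap('top','t2.png')
f=lambda c,u,v:cv2.resize(c['color'][v-45:v+45,u-45:u+45,::-1].copy(),None,fx=4,fy=4,interpolation=cv2.INTER_CUBIC)
w=cap('wrist','w3.png')
u,v=proj(c,[556,20,70])[0].astype(int)
cv2.imwrite('pics/c3.png',np.hstack([f(c,u,v),f(w,325,180)]))"
```

```text
time: 5.58
tool_pos: [556.6, 21.0, 294.8]
tcp_rot: [3.141, -0.0, -0.001]
contact_force: [0.1, 0.1, -1.5]
grip_width: 42.5
[556.57493174  21.04889599 294.8203656 ] [ 0.13416238  0.06061885 -1.47718591]
```

View pics/c3.png

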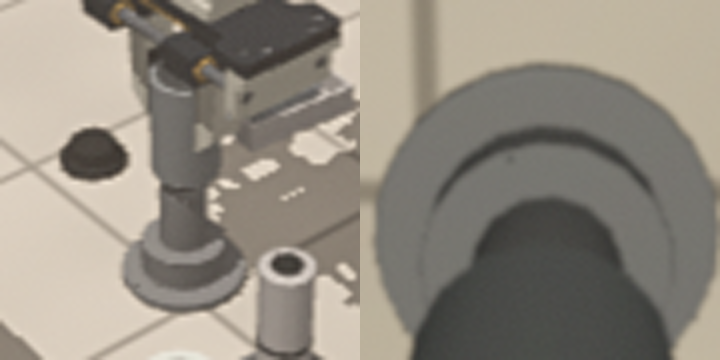

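The sleeve sits over the spigot and looks lined up in both views. I'll lower it in steps and watch the force.

```bash
python3 -m pendant '[[[0,0,0.005],[0,0,0],0.035],[[0,0,0.01],[0,0,0],0.035],[[0,0,0.015],[0,0,0],0.035],[[0,0,0.02],[0,0,0],0.035],[[0,0,0.02],[0,0,0],0.035]]'
```

```text
time: 6.15
tool_pos: [556.1, 21.5, 273.4]
tcp_rot: [3.142, 0.002, -0.0]
contact_force: [0.2, -0.5, -0.7]
grip_width: 42.9
```

```bash
python3 -m pendant '[[[0,0,0.008],[0,0,0],0.035],[[0,0,0.016],[0,0,0],0.035],[[0,0,0.022],[0,0,0],0.035],[[0,0,0.027],[0,0,0],0.035],[[0,0,0.03],[0,0,0],0.035],[[0,0,0.03],[0,0,0],0.035]]'
python3 -m pendant '[[[0,0,0.001],[0,0,0],0.035],[[0,0,0.002],[0,0,0],0.035],[[0,0,0.003],[0,0,0],0.035],[[0,0,0.003],[0,0,0],0.035]]'
```

```text
time: 6.65
tool_pos: [556.2, 21.5, 243.8]
tcp_rot: [-3.142, 0.001, -0.0]
contact_force: [-0.2, -0.2, -1.6]
grip_width: 42.6
time: 6.98
tool_pos: [556.3, 21.5, 241.7]
tcp_rot: [3.142, -0.0, -0.0]
contact_force: [0.1, -0.7, -1.3]
grip_width: 42.4
```

```bash
python3 -m pendant '[[[0,0,0.001],[0,0,0],0.035],[[0,0,0.002],[0,0,0],0.035],[[0,0,0.002],[0,0,0],0.035]]'
python3 -m pendant '[[[0,0,0.001],[0,0,0],0.035],[[0,0,0.002],[0,0,0],0.035],[[0,0,0.002],[0,0,0],0.035]]'
```

```text
time: 7.23
tool_pos: [556.4, 21.5, 239.8]
tcp_rot: [3.141, -0.0, -0.0]
contact_force: [-0.0, 0.2, -0.3]
grip_width: 42.4
time: 7.48
tool_pos: [556.3, 21.5, 239.7]
tcp_rot: [3.141, -0.001, -0.0]
contact_force: [-5.7, 0.4, 15.2]
grip_width: 42.6
```

Contact came at 239.7 mm, as expected (209.8 + 30), with a 15 N push. I'll relieve the push a little, let go, go up and check.

```bash
python3 -m pendant '[[[0,0,-0.001],[0,0,0],0.035],[[0,0,-0.001],[0,0,0],0.06],[[0,0,-0.001],[0,0,0],0.0918],[[0,0,-0.001],[0,0,0],0.0918],[[0,0,-0.001],[0,0,0],0.0918],[[0,0,-0.001],[0,0,0],0.0918],[[0,0,-0.001],[0,0,0],0.0918]]'
python3 -m pendant '[[[0,0,-0.01],[0,0,0],0.0918],[[0,0,-0.03],[0,0,0],0.0918],[[0,0,-0.065],[0,0,0],0.0918],[[0,0,-0.1],[0,0,0],0.0918],[[0,0,-0.13],[0,0,0],0.0918],[[0,0,-0.155],[0,0,0],0.0918],[[0,0,-0.155],[0,0,0],0.0918]]'
python3 -c "
from h import *
c=cap('scene','s3.png');print(rel([575,200,395],[np.pi,0,0]))
u,v=340,230
w=proj(c,[[556,21,65],[556,21,100],[556,21,30]]);print(w)
cv2.imwrite('pics/c4.png',cv2.resize(c['color'][v-80:v+80,u-80:u+80,::-1].copy(),None,fx=3.5,fy=3.5,interpolation=cv2.INTER_CUBIC))"
```

```text
time: 8.07
tool_pos: [556.4, 21.5, 238.5]
tcp_rot: [3.142, 0.0, -0.0]
contact_force: [0.3, 0.1, -0.4]
grip_width: 78.3
time: 8.65
tool_pos: [557.0, 21.5, 400.4]
tcp_rot: [3.14, -0.011, -0.0]
contact_force: [1.0, -0.6, 0.9]
grip_width: 91.9
(array([ 0.0184, -0.1784,  0.0024]), array([ 0.001, -0.007, -0.   ]))
[[322.45237214 210.67369563]
 [322.44949603 199.32269625]
 [322.45514832 221.63026148]]
```

View pics/c4.png

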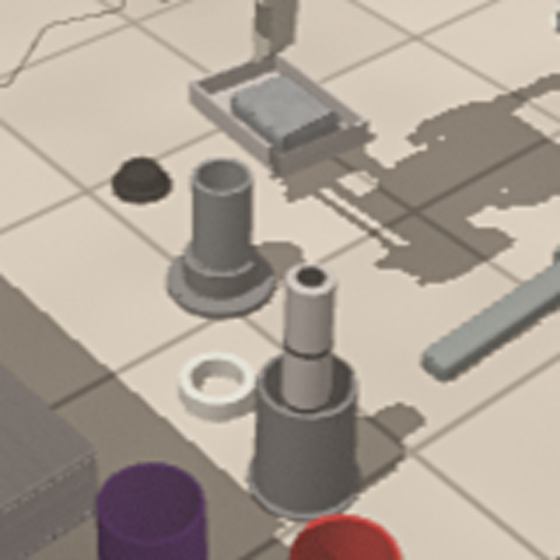

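The sleeve stands home on the stub and the gripper is clear: its top is at about row 199, where 199.3 was expected. Next comes the torch.

```bash
python3 -m pendant '[[[0.005,-0.03,0],[0,0,0],0.0918],[[0.01,-0.07,0],[0,0,0],0.0918],[[0.015,-0.11,0],[0,0,0],0.0918],[[0.018,-0.145,0],[0,0,0],0.0918],[[0.018,-0.17,0],[0,0,0],0.0918],[[0.018,-0.178,0],[0,0,0],0.0918],[[0.018,-0.178,0],[0,0,0],0.0918],[[0.018,-0.178,0],[0,0,0],0.0918]]'
python3 -c "
from h import *
c=cap('wrist','w4.png');print(get_obs()['tool_pos']);print(proj(c,[[635,201,163],[635,201,85]]))"
```

```text
time: 9.37
tool_pos: [574.2, 199.2, 392.9]
tcp_rot: [3.141, 0.002, 0.0]
contact_force: [0.1, 0.1, 0.3]
grip_width: 91.8
[574.37827789 198.44216257 393.135351  ]
[[322.53321049 129.60237975]
 [323.12245528 124.06428812]]
```

View pics/w4.png

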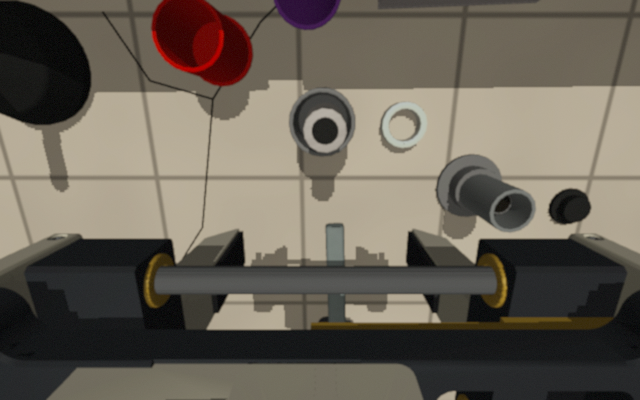

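The wrist view shows the torch tail at (325,130) and the holder rim at (322,121), so the torch axis is at about (635,199.5). I'll grip it at z ≈ 139.

```bash
python3 -m pendant '[[[0.03,-0.001,0],[0,0,0],0.0918],[[0.055,-0.001,0],[0,0,0],0.0918],[[0.061,-0.001,0.01],[0,0,0],0.0918],[[0.061,-0.001,0.035],[0,0,0],0.0918],[[0.061,-0.001,0.06],[0,0,0],0.0918],[[0.061,-0.001,0.085],[0,0,0],0.0918],[[0.061,-0.001,0.095],[0,0,0],0.0918],[[0.061,-0.001,0.095],[0,0,0],0.0918],[[0.061,-0.001,0.095],[0,0,0],0.0918]]'
python3 -m pendant '[[[0,0,0],[0,0,0],0.06],[[0,0,0],[0,0,0],0.03],[[0,0,0],[0,0,0],0.015],[[0,0,0],[0,0,0],0.015],[[0,0,0],[0,0,0],0.015],[[0,0,0],[0,0,0],0.015],[[0,0,0],[0,0,0],0.015],[[0,0,0],[0,0,0],0.015],[[0,0,0],[0,0,0],0.015],[[0,0,0],[0,0,0],0.015]]'
```

```text
time: 10.17
tool_pos: [635.6, 199.6, 299.0]
tcp_rot: [3.141, 0.0, -0.001]
contact_force: [0.1, -0.4, 0.8]
grip_width: 91.8
time: 11.0
tool_pos: [635.4, 200.5, 298.6]
tcp_rot: [3.141, 0.0, -0.0]
contact_force: [0.6, -2.2, -1.1]
grip_width: 29.9
```

```bash
python3 -m pendant '[[[0,0,-0.015],[0,0,0],0.015],[[0,0,-0.035],[0,0,0],0.015],[[0,0,-0.06],[0,0,0],0.015],[[0,0,-0.085],[0,0,0],0.015],[[0,0,-0.11],[0,0,0],0.015],[[0,0,-0.135],[0,0,0],0.015],[[0,0,-0.16],[0,0,0],0.015],[[0,0,-0.175],[0,0,0],0.015],[[0,0,-0.18],[0,0,0],0.015],[[0,0,-0.18],[0,0,0],0.015]]'
python3 -m pendant '[[[0,0,0],[-0.1,0,0],0.015],[[0,0,0],[-0.2,0,0],0.015],[[0,0,0],[-0.2,0,0],0.015]]'
python3 -c "
from h import *
o=get_obs();print(o['joint_positions'].round(3),o['tool_pos'],tool()[1].as_matrix()[:,2])"
```

```text
time: 11.83
tool_pos: [635.3, 200.5, 479.8]
tcp_rot: [-3.141, -0.002, -0.0]
contact_force: [1.0, -0.2, -2.0]
grip_width: 30.0
time: 12.08
tool_pos: [635.4, 201.2, 476.1]
tcp_rot: [2.937, 0.004, 0.001]
contact_force: [0.8, -0.1, -1.5]
grip_width: 29.3
[ 0.233  0.61   0.902 -0.2    1.678  1.786] [635.42432483 201.18667749 476.13564651] [-0.00366696 -0.20348826 -0.97907052]
```

```bash
cat >> h.py <<'E'
d=np.array([np.cos(np.pi/3),-np.sin(np.pi/3),-1])/2**.5
RT=Ro.from_rotvec(np.cross([0,0,-1],d)/np.linalg.norm(np.cross([0,0,-1],d))*np.pi/4)*Ro.from_euler('x',np.pi)
def relR(P,R=RT):
    p,Q=tool();return Q.inv().apply(np.array(P)-p).round(1)/1000,(Q.inv()*R).as_rotvec().round(3)
E
python3 -c "
from h import *
print(RT.apply([0,0,1]),relR([410,274,476]),np.array([556.5,21,65])-d*(125+293.6))"
```

```text
[ 0.35355339 -0.61237244 -0.70710678] (array([-0.2253, -0.0717, -0.0139]), array([-0.478,  0.39 ,  0.042])) [408.5025507  277.33910158 360.9948986 ]
```

```bash
python3 -m pendant '[[[-0.025,-0.008,-0.002],[-0.05,0.04,0.004],0.015],[[-0.055,-0.018,-0.004],[-0.11,0.09,0.009],0.015],[[-0.085,-0.028,-0.006],[-0.17,0.14,0.014],0.015],[[-0.115,-0.037,-0.008],[-0.24,0.195,0.02],0.015],[[-0.145,-0.047,-0.01],[-0.3,0.25,0.026],0.015],[[-0.175,-0.056,-0.012],[-0.36,0.3,0.032],0.015],[[-0.2,-0.064,-0.013],[-0.42,0.345,0.037],0.015],[[-0.218,-0.07,-0.014],[-0.46,0.375,0.04],0.015],[[-0.225,-0.072,-0.014],[-0.478,0.39,0.042],0.015],[[-0.225,-0.072,-0.014],[-0.478,0.39,0.042],0.015]]'
python3 -m pendant '[[[0,0,0],[0,0,0],0.015],[[0,0,0],[0,0,0],0.015]]'
python3 -c "
from h import *
o=get_obs();print(o['joint_positions'].round(3),o['tool_pos'],tool()[1].as_matrix()[:,2]);print(relR([408.5,277.3,361]))"
```

```text
time: 12.92
tool_pos: [409.1, 274.5, 477.0]
tcp_rot: [2.434, -0.363, 0.135]
contact_force: [1.4, 1.0, -1.2]
grip_width: 29.2
time: 13.08
tool_pos: [411.4, 273.6, 477.7]
tcp_rot: [2.434, -0.365, 0.132]
contact_force: [1.0, -1.5, -1.2]
grip_width: 29.7
[ 0.631  0.289  1.509 -0.78   1.481  2.335] [411.42543527 273.59458166 477.72052761] [ 0.35434369 -0.60835742 -0.71017026]
(array([-0.0439, -0.0734,  0.0796]), array([-0.005, -0.   , -0.005]))
```

```bash
python3 -m pendant '[[[-0.006,-0.01,0.011],[0,0,0],0.015],[[-0.013,-0.022,0.024],[0,0,0],0.015],[[-0.021,-0.034,0.037],[0,0,0],0.015],[[-0.028,-0.047,0.051],[0,0,0],0.015],[[-0.035,-0.058,0.063],[0,0,0],0.015],[[-0.04,-0.067,0.073],[0,0,0],0.015],[[-0.044,-0.073,0.08],[-0.005,0,-0.005],0.015],[[-0.044,-0.073,0.08],[-0.005,0,-0.005],0.015],[[-0.044,-0.073,0.08],[-0.005,0,-0.005],0.015]]'
python3 -c "
from h import *
o=get_obs();print(o['joint_positions'].round(3),o['tool_pos'],tool()[1].as_matrix()[:,2])
p,R=tool();L=p+R.apply([0,0,293.6]);T=p+R.apply([0,0,133.6]);print('lens',L,'tail',T)
ims=[]
for n in('scene','top'):
  c=cap(n,n+'5.png');q=proj(c,[L,T,[556.5,21,65]]);print(n,q.round(1).tolist());m=q.mean(0).astype(int)
  im=c['color'][:,:,::-1].copy()
  x0,y0=max(m[0]-65,0),max(m[1]-65,0);k=im[y0:y0+130,x0:x0+130];print(x0,y0);ims.append(cv2.resize(k,(390,390),interpolation=cv2.INTER_CUBIC))
cv2.imwrite('pics/c5.png',np.hstack(ims))"
```

```text
time: 13.83
tool_pos: [408.4, 276.6, 361.1]
tcp_rot: [2.426, -0.362, 0.137]
contact_force: [0.1, -0.3, -0.9]
grip_width: 29.7
[ 0.64   0.402  1.689 -0.822  1.288  2.55 ] [408.37851609 276.61109356 361.12185119] [ 0.35400211 -0.61362198 -0.70579783]
lens [512.31353694  96.45168087 153.89960948] tail [455.6731986  194.63119732 266.82726164]
scene [[357.7, 188.5], [411.6, 155.6], [322.3, 210.8]]
298 119
top [[286.2, 235.9], [233.4, 260.9], [318.6, 220.5]]
214 174
```

View pics/c5.png

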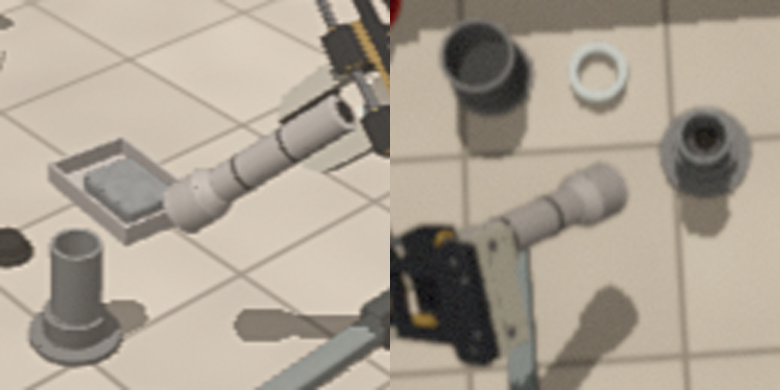

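Both views agree with the computed torch pose: lens at about (358,189) in the scene view and (287,237) in the top view, with its axis running to the sleeve. It touches nothing, and the other things are where they were. I'll let it settle and hand in.

```bash
python3 -m pendant '[[[0,0,0],[0,0,0],0.015],[[0,0,0],[0,0,0],0.015],[[0,0,0],[0,0,0],0.015],[[0,0,0],[0,0,0],0.015],[[0,0,0],[0,0,0],0.015],[[0,0,0],[0,0,0],0.015]]'
python3 -c "
from h import *
from plant import close_job
p,R=tool();z=R.apply([0,0,1]);L=p+293.6*z;v=np.array([556.5,21,65])-L
print(np.linalg.norm(v),np.degrees(np.arccos(v@z/np.linalg.norm(v))),np.degrees(np.arccos(-z[2])),get_obs()['dq'].round(3))
print(close_job())"
```

```text
time: 14.43
tool_pos: [407.6, 276.9, 361.4]
tcp_rot: [2.426, -0.363, 0.138]
contact_force: [-0.1, 0.5, -1.2]
grip_width: 29.5
125.33392977295743 0.5199284349151473 45.11192628240355 [-0.     0.002 -0.001 -0.001 -0.002  0.001]
the job is handed in; nothing more can be done
None
```

I fitted the sleeve on the stub and let go of it, then handed the job in at about 14.4 s with the arm still holding the torch on the joint.

- **Sleeve:** I lowered it over the spigot while gripped. It met the shoulder at the expected height (tool z 239.7 mm, expected 239.8) and I pushed with about 15 N before letting go. A picture afterwards showed it home, with its top at row 199 where 199.3 was expected.
- **Torch:** I drew it up out of the holder, tilted it and aimed it. It is 45.1° from upright, the lens is about 125 mm from the sleeve's mid point, and the beam axis is about 0.5° off that point. These figures come from the arm's measured pose and the grip height on the torch. The last scene and top views agreed with them to within about 2–3 pixels.
- **Holding:** The grip was steady at 29.5 mm, the arm was still, and the force on the wrist was only about the torch's weight. Nothing else was touching the torch.
- **Other things:** The loose things visible in the last pictures were where they had been, judged by eye. No check failed. The position estimates for the sleeve differed by up to 5 mm between cameras, which the grip absorbed.

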